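Set the dip tube in the sampling box

ROBOT

A 6-joint arm with a two-finger parallel gripper is mounted at the origin on the work surface. World frame = base frame: x ahead of the robot, y to its left, z up, the work surface at z = 0. Lengths are in m, angles in rad, forces in N, time in s.
With the tool pointing down it reaches from about 0.425 to 0.95 m from the base axis. Payload 3.5 kg.
Tool frame: the origin (TCP) lies midway between the tips of the shut fingers; the grasp point (between the pads) lies 19 mm behind it; z points along the fingers, y is the line along which they close (so a half turn about z gives the same grasp; the last joint's range is limited). The gripper opens to 85 mm and grips with 20 to 120 N. Pads are 22 mm wide; open, the fingers measure 114 mm over their backs; the gripper's body (76 mm by 85 mm) begins 54 mm behind the grasp point. The pads swing forward as they close: fully open they stand 13 mm farther back than shut.
Start: joints at [1.128, 0.286, 1.577, -0, 1.279, -0.15], TCP at [0.195, 0.646, 0.231] pointing down, gripper open.
Joint ranges: [-2.77, 2.77], [-0.9, 2.22], [0.21, 2.48], [-1.53, 4.67], [0.24, 2.81], [-2.84, 2.84]. Speed limits (rad/s): [2.79, 2.79, 3.14, 3.14, 3.14, 3.14].

INTERFACE

Orientations are given as a unit quaternion [x, y, z, w].
In Python, from plant import ctrl, cams, order gives the robot as it stands.
- The arm moves only by the tool move_arm, never from a script. Its argument "plan" is one flat list of numbers, 7 for each row, row after row: the shift along the world's x, y, z in mm, then the turn, a rotation vector about the world's x, y, z in degrees, then the finger opening in mm, from 0 to 85.4. A call has 1 to 12 rows; each row shifts and turns the commanded pose from where the row before left it; what a row does not reach is not made up. A row lasts 1/10 s, in which the tool goes at most 50 mm and 8.59 degrees, less where a joint would pass 70% of its speed; a pose out of reach is approached as far as the arm can. A call is refused whole if a number of a shift passes 50 or a number of a turn 8.59, either way. A call with a gripper value outside its range is refused whole. The fingers move at their own pace and stop on an object; "newtons" is the grip in N (left out, the last holds). Time passes only in rows, so rows that do not move let the fingers close. It gives the time, the measured TCP pose, the force, the opening and the grip force at its end, in the units of the state.
- ctrl.get_state(): the state, without advancing time (a new reading comes with each control period).
- cams.read_camera(name): name is "scene" or "top" or "wrist"; returns a dict with "color" (400x640x3 uint8, red, green, blue), "fov_y" (degrees; the focal length in pixels is half the picture's height over the tangent of half this angle, whatever the lens; pixels are square), "cx", "cy" (the principal point, pixels), "origin" and "orientation" of the camera in the world; the wrist camera has in their place "T_tool_cam" (4x4, takes a point from camera to tool coordinates, whose origin is the TCP and whose axes are the flange's). Camera axes: x right, y up, looking along -z (the intrinsics and any distortion apply to the point x, -y, -z); pixel columns grow to the right and rows downward; lengths in m; the calibration is good to about 2 mm. A picture is of the moment at which its call begins: read the wrist's pose just before it. There is no depth.
- order.sign_off(): hands the job in; it is judged then, once.
The state is a dict: "time": time; "qpos": joint angles; "dq": joint speeds; "joint_efforts": joint torques, N m; "eef_pos": TCP position; "tcp_rot": TCP orientation; "contact_force": force on the tool from outside, world axes, zero at the start; "wrist_torque": the same for the moment, N m; "opening": opening from 0.0 (shut) to 1.0 (fully open); "finger_force": force on a finger pad.
Only numpy, scipy, OpenCV 4.12 (cv2) and the standard library are available. Lean on these libraries where they do the work, as an engineer would, in place of code of your own. Each camera call takes 0.05 s, during which the arm holds its last target. There are 200 camera calls.

TASK

Pull up the paddle handle let into the front of the sampling box's lid to trip its latch, and raise the lid until it stands upright and stays open. Then slide the long steel tube along its trough into the bore in front of it until the dark band round the tube is level with the face of the bore block, no deeper. Leave the short tube and everything else where it is, and let go.

Things in the scene. Friction and masses are not known exactly. Their poses are not given: they have to be found in the camera images.
- box: Fixed steel box, 170 mm (its x) by 370 (y) by 85 high without lid, walls 5 mm. Origin: centre of its underside, on the bench; +x away from the robot to the hinge side, +y along the troughs to the bore block, z up. Turned up to 0.3 rad about z. The front wall is cut down to 51 mm over its middle 140 mm, below the paddle. The wall across the troughs' other end is at y = -180 mm.
- port_front (a point): Centre of the mouth of the front trough's bore (trough centred at x = -45 mm of the box), on the bore block's face at y = 85 mm, 34 mm above the bench, where a tube's axis runs. Axes as the box's. Bore 31 mm wide, 95 mm deep: deeper than the tube must go. The aluminium bore block is 56 mm high, 125 mm wide, from y = 85 to 180 mm.
- port_rear (a point): The same for the rear trough's bore (trough centred at x = +20 mm of the box). Both white troughs run along the box's y from y = -179 mm to the bore block; each is 30 mm wide inside, its floor 20 mm and the tops of its 6 mm side walls 37 mm above the bench.
- lid_hinge (a point): Middle of the lid's hinge line, which runs along the box's y; on the upper far edge of the box, 85 mm above the bench. Fixed to the box, axes as the box's.
- lid (a joint): Lid angle: 0 shut and latched, 1.57 upright, stop at 1.75 rad. Aluminium plate 8 mm thick, 374 mm wide, reaching 172 mm from the hinge, with a notch 120 mm wide, 52 mm deep in the middle of its front edge, where the paddle lies. Stiff hinge: it stays where left; about 7 N at the paddle raises it. It cannot rise until the paddle is pulled past about 0.5 rad.
- paddle (a joint): Paddle angle relative to the lid: 0 at rest (flush with the lid), 0.7 rad at its stop; a light spring (about 3 N at the grip) returns it. Its front end rises as it is pulled. Its axis is parallel to the hinge line, 118 mm before it and 3 mm above it when the lid is shut.
- paddle_grip (a point): Point to grip on the dark steel paddle: 45 mm forward of its own axis, mid width and thickness; 88 mm above the bench, lid shut. A plate 40 mm wide along the box's y, 12 thick, 56 long; its front end lies 15 mm forward of this point. 40 mm free space on each side, open space below. Axes x, z turn with the paddle; y stays parallel to the box's y.
- long_tube_center (a point): Centre of the long tube: steel, 28 mm diameter, 160 long, about 0.3 kg, lying in either trough, axis (this point's y) along the box's y, 34 mm above the bench; 11 mm of it shows above the trough walls, so its rear end face (80 mm from here towards -y) can be pushed there. Leading end starts 10 to 45 mm short of the bore. It stops when no longer pushed; may roll.
- band (a point): Centre of the dark 4 mm band round the long tube, on the tube's axis, 75 mm behind its leading (+y) end, 5 mm ahead of its centre. It must end at the mouth of the bore.
- short_tube_center (a point): Centre of the short tube: steel, 28 mm diameter, 110 mm long, no band, lying in the other trough. Leave it alone.
- bottle_a_c (a point): Bystander: glass bottle with a blue cap, 68 mm diameter, 150 mm high, on the bench before the box; point 75 mm up.
- bottle_b_c (a point): Bystander: glass bottle with a blue cap, 56 mm diameter, 120 mm high, on the bench before the box; point 60 mm up.
- beaker_c (a point): Bystander: glass beaker 72 mm diameter, 90 mm high, beside the box's -y end; point 45 mm up.
- flask_c (a point): Bystander: conical glass flask 84 mm diameter, 108 mm high, beside the box's -y end; point 54 mm up.
- jar_c (a point): Bystander: white jar 64 mm diameter, 80 mm high, beside the box's +y end; point 40 mm up.
- clamp_ring_c (a point): Bystander: steel ring 64 mm diameter, 16 mm high, lying on the bench off the box's front -y corner; its centre.
- spindle_c (a point): Bystander: loose dark steel rod 12 mm thick, 110 mm long, lying on the box's floor along y between the rear trough and the hinge-side wall; its centre.

How it is judged:
On the way, in this order (a step that is already met when the one before it is completed fails the run):
1. the lid has been unlatched and stands open (value of joint lid above 1.25 rad), for 0.2 s.
2. the long tube has entered its bore ((distance between band and port_front below 0.045 m or distance between band and port_rear below 0.045 m)), for 0.1 s.
At the end, for the whole second after the job is handed in: The band's centre lies within 5 mm of the centre of the mouth of a bore, the tube lying straight in it (within 0.06 rad), the lid is still open beyond 1.25 rad, the short tube lies within 10 mm of where it was ((distance between band and port_front below 0.005 m or distance between band and port_rear below 0.005 m) and angle between the y axis of long_tube_center and the y axis of box, either way round below 0.06 rad and value of joint lid above 1.25 rad and distance of short_tube_center from where it was at the start of the episode below 0.01 m); the robot touches nothing.
It fails at once if the short tube was shifted by more than 15 mm (distance of short_tube_center from where it was at the start of the episode above 0.015 m).
It fails at once if a bystander was moved more than 30 mm or knocked over (distance of any of bottle_a_c, bottle_b_c, beaker_c, flask_c, jar_c, clamp_ring_c, spindle_c from where it was at the start of the episode above 0.03 m).
It also fails if it takes over 54 s, if anything falls off the work surface, if the arm or the gripper's body presses on something with over 40 N, if the wrist force passes 120 N, or if a joint passes its speed limit or range.

## Working session

There is one attempt and no reset: what is moved stays moved. The work goes in short steps, Python scripts to look and compute and a tool call to move; the robot and the scene stay as the last step left them, time stands still between calls to the robot, and variables do not carry over. Pictures are saved under pics/ and viewed, at most 13 in all, crops included, and the job is handed in when it is done.

Besides the shell and the picture viewer there is one more tool, called after ">>>" by a JSON object that holds its "op" and its "data". move_arm: Moves the arm, as the interface text tells. Its arguments: {"type":"object","properties":{"plan":{"type":"array","items":{"type":"number"}},"newtons":{"type":"number"}},"required":["plan"]}

```bash
mkdir -p pics
cat > h.py <<'E'
import numpy as np, cv2
from scipy.spatial.transform import Rotation as R
from plant import ctrl, cams, order
def cam(name):
    s=ctrl.get_state(); d=cams.read_camera(name)
    if name=='wrist':
        T=np.eye(4);T[:3,:3]=R.from_quat(s['tcp_rot']).as_matrix();T[:3,3]=s['eef_pos'];T=T@np.array(d['T_tool_cam'])
    else:
        T=np.eye(4);T[:3,3]=d['origin'];o=np.array(d['orientation']);T[:3,:3]=R.from_quat(o).as_matrix() if o.size==4 else o
    d['T']=T;d['f']=d['color'].shape[0]/2/np.tan(np.radians(d['fov_y'])/2);return d
def ray(d,u,v):
    p=np.array([(u-d['cx'])/d['f'],-(v-d['cy'])/d['f'],-1]);return d['T'][:3,3],d['T'][:3,:3]@p
def onz(d,u,v,z):
    o,r=ray(d,u,v);return o+r*(z-o[2])/r[2]
def proj(d,P):
    p=d['T'][:3,:3].T@(np.array(P)-d['T'][:3,3]);return d['cx']-d['f']*p[0]/p[2],d['cy']+d['f']*p[1]/p[2]
def save(d,n,s=1.25): cv2.imwrite('pics/'+n,cv2.resize(d['color'][:,:,::-1],None,fx=s,fy=s))
E
python3 - <<'E'
from h import *
import pickle
for n in ['scene','top']:
    d=cam(n);save(d,n+'0.png');pickle.dump(d,open(n+'0.pkl','wb'));print(n,{k:v for k,v in d.items() if k!='color'})
print(ctrl.get_state())
E
```

```text
scene {'fov_y': 44.3665703817458, 'cx': 321.1467849119215, 'cy': 200.89906077421603, 'origin': array([ 0.95435997, -0.71444553,  0.699669  ]), 'orientation': array([0.44878695, 0.11100301, 0.23596478, 0.85474512]), 'T': array([[ 0.86399791, -0.30374608,  0.40155439,  0.95435997],
       [ 0.50301289,  0.48582179, -0.71481132, -0.71444553],
       [ 0.02203727,  0.81958252,  0.57253721,  0.699669  ],
       [ 0.        ,  0.        ,  0.        ,  1.        ]]), 'f': np.float64(490.4940192225893)}
top {'fov_y': 44.555259693705146, 'cx': 321.57224211354304, 'cy': 199.27234823357446, 'origin': array([0.35032987, 0.01938512, 1.08070365]), 'orientation': array([ 0.07054929, -0.05359983, -0.70143156,  0.70720833]), 'T': array([[ 0.01024165,  0.98455363, -0.17478349,  0.35032987],
       [-0.99967934,  0.00603313, -0.02459287,  0.01938512],
       [-0.0231585 ,  0.17497932,  0.98429971,  1.08070365],
       [ 0.        ,  0.        ,  0.        ,  1.        ]]), 'f': np.float64(488.19322232034693)}
{'time': 0.1, 'qpos': array([ 1.12799666e+00,  2.87134499e-01,  1.57801814e+00,  1.66368244e-06,
        1.27861262e+00, -1.49989281e-01]), 'dq': array([ 9.73823155e-05,  4.26854218e-04, -5.29946200e-03,  6.59546460e-04,
       -2.24727994e-03, -2.32271194e-05]), 'joint_efforts': array([ 1.25942941e-03, -4.07297516e+01, -2.93699026e+01, -1.18064386e-04,
        3.40473911e-03,  6.19744895e-06]), 'eef_pos': array([0.19454291, 0.64574001, 0.23005396]), 'tcp_rot': array([ 1.45882886e-01,  9.89301270e-01, -1.03869834e-03, -3.18040820e-04]), 'contact_force': array([-0.40109149, -0.15714636, -0.69102778]), 'wrist_torque': array([ 0.02283788, -0.01492223, -0.01393059]), 'finger_force': 0.0, 'opening': 1.001498958018747}
```

View pics/scene0.png

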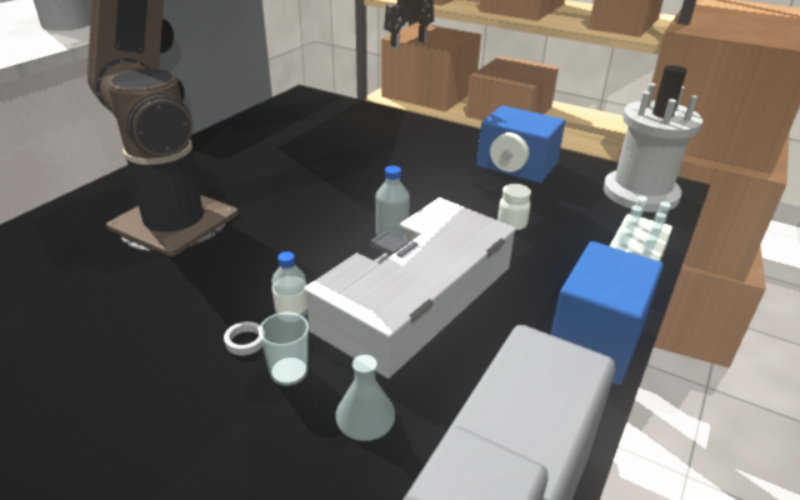

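View pics/top0.png

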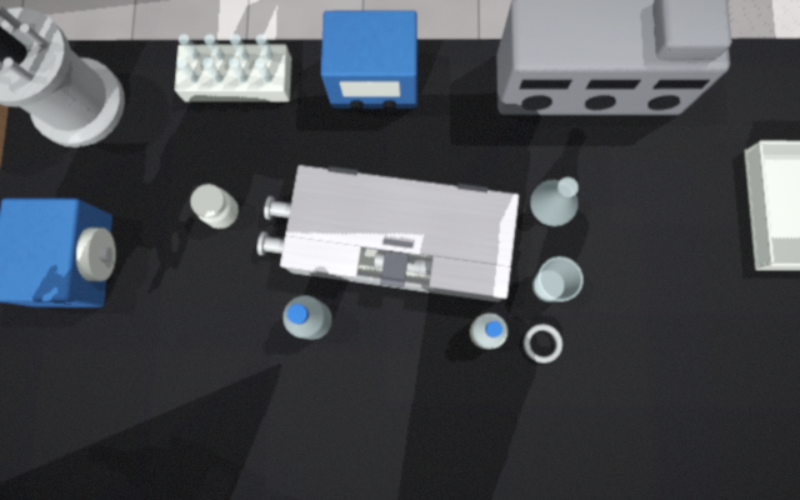

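The scene view shows the box at about (410,290), with the lid shut and the bottles in front of it. In the top view the lid corners are near (298,166), (519,193), (507,298) and (282,268), and the dark paddle is at (394,266). I'll zoom in for exact corners.

Run:
```python
from h import *
import pickle
d=pickle.load(open('top0.pkl','rb'))
for i in range(1):
    c=d['color'][120:250,215:425,::-1]
    cv2.imwrite('pics/crop0.png',cv2.resize(c,None,fx=3.8,fy=3.8,interpolation=cv2.INTER_CUBIC))
for n,(u,v) in dict(fl=(298,166),fr=(519,193),nr=(507,298),nl=(282,268),pad=(394,266)).items(): print(n,onz(d,u/1.25,v/1.25,.093).round(3))
```

```text
fl [0.667 0.221 0.093]
fr [ 0.622 -0.15   0.093]
nr [ 0.447 -0.126  0.093]
nl [0.493 0.241 0.093]
pad [0.498 0.057 0.093]
```

View pics/crop0.png

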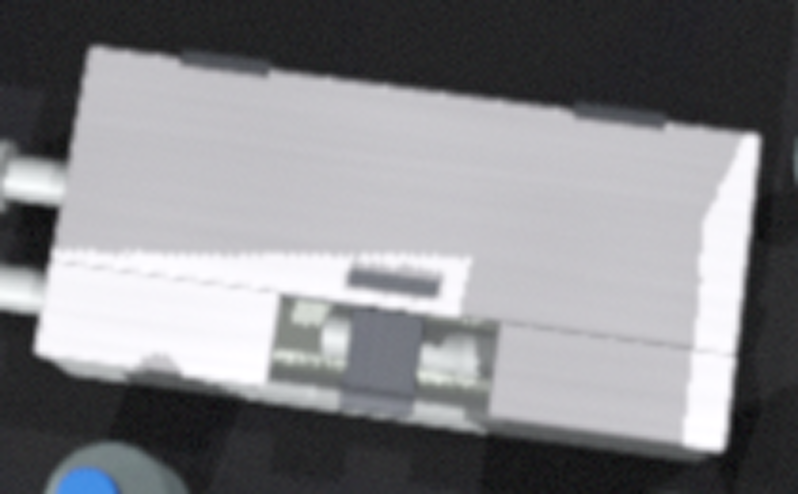

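The crop shows the lid's top corners at about (90,46), (759,135), (723,452) and (36,354), the paddle at (350–420, 310–392), and a tube visible through the notch at either side of it.

```bash
cat >> h.py <<'E'
def box2w(p,b):  # b=(x,y,yaw)
    c,s=np.cos(b[2]),np.sin(b[2]);return np.array([b[0]+c*p[0]-s*p[1],b[1]+s*p[0]+c*p[1],p[2]])
E
python3 - <<'E'
from h import *
import pickle
from scipy.optimize import least_squares
d=pickle.load(open('top0.pkl','rb'));s=pickle.load(open('scene0.pkl','rb'))
px=np.array([(90,46),(759,135),(723,452),(36,354)])/3.8+[215,120]
L=[(.085,.187),(.085,-.187),(-.087,-.187),(-.087,.187)]
for z in (.093,.089):
    f=lambda b:np.ravel([np.array(proj(d,box2w((*l,z),b)))-p for l,p in zip(L,px)])
    r=least_squares(f,[.557,.047,-.12]);print(z,r.x.round(4),r.fun.round(1))
    for l in L: print('scene px*1.25',(np.array(proj(s,box2w((*l,z),r.x)))*1.25).round(0))
    b=r.x
    print('grip',box2w((-.078,0,.088),b),(np.array(proj(d,box2w((-.078,0,.094),b)))-[215,120])*3.8)
# bystanders: blue caps
for D,n in ((d,'top'),(s,'scene')):
    h=cv2.cvtColor(D['color'],cv2.COLOR_RGB2HSV);m=cv2.inRange(h,(100,150,80),(130,255,255))
    k,_,st,c=cv2.connectedComponentsWithStats(m)
    print(n,[(st[i,4],c[i].round(1),onz(D,*c[i],.145).round(3),onz(D,*c[i],.115).round(3)) for i in range(1,k) if 20<st[i,4]<600])
for n,u,v,z in (('flask',568,186,.108),('beakerrim',567,274,.09),('jar',208,196,.08),('ring',543,343,.01)): print(n,onz(d,u/1.25,v/1.25,z).round(3))
E
```

```text
0.093 [ 0.5582  0.0473 -0.1336] [-0.2  0.7  0.3  0.8  0.3 -0.8 -0.4 -0.7]
scene px*1.25 [515. 227.]
scene px*1.25 [388. 334.]
scene px*1.25 [303. 287.]
scene px*1.25 [439. 197.]
grip [0.48091358 0.0577188  0.088     ] [378.6228267  383.00201801]
0.089 [ 0.559   0.0474 -0.1335] [ 0.1  1.  -0.1  0.9 -0.  -1.  -0.  -0.8]
scene px*1.25 [515. 229.]
scene px*1.25 [388. 337.]
scene px*1.25 [304. 290.]
scene px*1.25 [439. 199.]
grip [0.48170301 0.05780794 0.088     ] [378.47549302 381.54055203]
top [(np.int32(183), array([237.8, 250.7]), array([0.415, 0.202, 0.145]), array([0.417, 0.208, 0.115])), (np.int32(110), array([394.6, 262.9]), array([ 0.395, -0.097,  0.145]), array([ 0.396, -0.101,  0.115]))]
scene [(np.int32(100), array([313.8, 136.6]), array([0.413, 0.204, 0.145]), array([0.383, 0.254, 0.115])), (np.int32(139), array([228.5, 206.6]), array([ 0.423, -0.133,  0.145]), array([ 0.395, -0.102,  0.115]))]
flask [ 0.63  -0.227  0.108]
beakerrim [ 0.487 -0.225  0.09 ]
jar [0.618 0.376 0.08 ]
ring [ 0.377 -0.199  0.01 ]
```

>>> {"op": "move_arm", "data": {"plan": [20.5, -42, 0, 0, 0, 0.76, 64, 20.5, -42, 0, 0, 0, 0.76, 64, 20.5, -42, 0, 0, 0, 0.76, 64, 20.5, -42, 0, 0, 0, 0.76, 64, 20.5, -42, 0, 0, 0, 0.76, 64, 20.5, -42, 0, 0, 0, 0.76, 64, 20.5, -42, 0, 0, 0, 0.76, 64, 20.5, -42, 0, 0, 0, 0.76, 64, 20.5, -42, 0, 0, 0, 0.76, 64, 20.5, -42, 0, 0, 0, 0.76, 64, 20.5, -42, 0, 0, 0, 0.76, 64, 20.5, -42, 0, 0, 0, 0.76, 64], "newtons": 30}}

```text
time: 1.3
eef_pos: [0.441, 0.1404, 0.2311]
tcp_rot: [0.067, 0.998, 0.0, -0.0]
contact_force: [0.9, 0.5, 0.4]
opening: 0.752
finger_force: 0.0
```

>>> {"op": "move_arm", "data": {"plan": [20.5, -42, 0, 0, 0, 0, 64, 20, -42, 0, 0, 0, 0, 64, 0, 0, -20, 0, 0, 0, 64, 0, 0, 0, 0, 0, 0, 64, 0, 0, 0, 0, 0, 0, 64]}}

```text
time: 1.8
eef_pos: [0.4805, 0.0585, 0.2106]
tcp_rot: [0.067, 0.998, 0.0, -0.001]
contact_force: [0.6, 0.5, 0.8]
opening: 0.748
finger_force: 0.0
```

Run:
```python
from h import *
d=cam('wrist');save(d,'w1.png')
s=ctrl.get_state();print(s['eef_pos'],s['opening'],R.from_quat(s['tcp_rot']).as_matrix().round(3).tolist(),s['time'])
b=(.5586,.0474,-.1335)
for p in [(-.093,-.02,.094),(-.093,.02,.094),(-.078,0,.094),(-.087,.06,.093),(-.087,-.06,.093)]: print(p,(np.array(proj(d,box2w(p,b)))*1.25).round(0))
```

```text
[0.4809145  0.05886454 0.21136393] 0.7462318624645417 [[-0.991, 0.132, -0.001], [0.132, 0.991, 0.0], [0.001, 0.0, -1.0]] 1.85
(-0.093, -0.02, 0.094) [373. 221.]
(-0.093, 0.02, 0.094) [427. 221.]
(-0.078, 0, 0.094) [400. 241.]
(-0.087, 0.06, 0.093) [480. 229.]
(-0.087, -0.06, 0.093) [320. 229.]
```

View pics/w1.png

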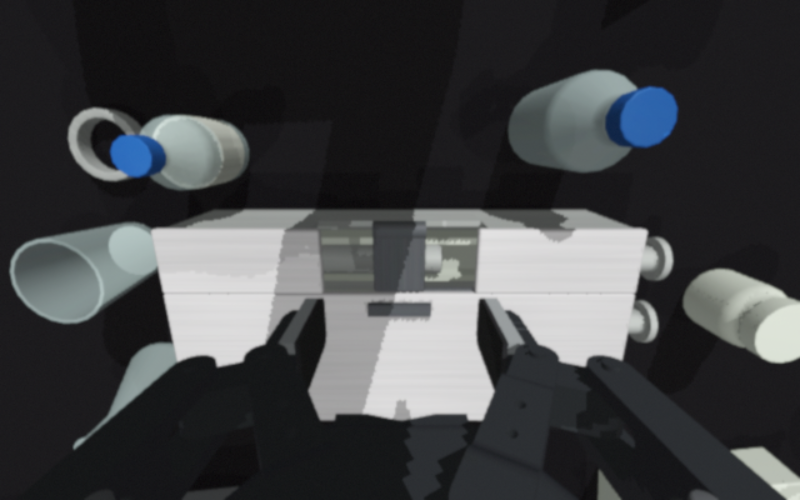

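The wrist view shows the paddle at (374–427, 222–290) and the notch at x 320–478. Both agree with the predicted pixels, so I'll descend and grip.

>>> {"op": "move_arm", "data": {"plan": [0, -0.5, -40, 0, 0, 0, 64, 0, 0, -40, 0, 0, 0, 64, 0, 0, -35, 0, 0, 0, 64, 0, 0, -20, 0, 0, 0, 64, 0, 0, -10, 0, 0, 0, 64, 0, 0, 0, 0, 0, 0, 30, 0, 0, 0, 0, 0, 0, 30, 0, 0, 0, 0, 0, 0, 30, 0, 0, 0, 0, 0, 0, 30], "newtons": 40}}

```text
time: 2.75
eef_pos: [0.4815, 0.057, 0.0676]
tcp_rot: [0.066, 0.998, -0.001, 0.0]
contact_force: [-2.8, -4.7, -0.5]
opening: 0.463
finger_force: 44.2
```

>>> {"op": "move_arm", "data": {"plan": [0.7, -0.1, 7.8, 0, 0, 0, 30, 2, -0.3, 7.6, 0, 0, 0, 30, 3.4, -0.4, 7.2, 0, 0, 0, 30, 4.5, -0.6, 6.4, 0, 0, 0, 30, 0, 0, 0, 0, 0, 0, 30, 2.1, -0.3, 8, 0, 0, 0, 30, 2.1, -0.3, 8, 0, 0, 0, 30, 2.9, -0.4, 7.6, 0, 0, 0, 30, 2.9, -0.4, 7.6, 0, 0, 0, 30, 0, 0, 0, 0, 0, 0, 30]}}

```text
time: 3.75
eef_pos: [0.4966, 0.0549, 0.1252]
tcp_rot: [0.066, 0.998, -0.001, -0.008]
contact_force: [-12.2, -5.1, -0.8]
opening: 0.46
finger_force: 42.4
```

Run:
```python
from h import *
d=cam('scene');c=d['color'][120:320,220:460,::-1];cv2.imwrite('pics/s2.png',cv2.resize(c,None,fx=3,fy=3))
s=ctrl.get_state();print(s['eef_pos'],s['contact_force'],s['opening'],s['finger_force'])
```

```text
[0.49668095 0.05493364 0.12526249] [-12.99010153  -4.92388118  -0.47543617] 0.4601094110575813 42.39448243752122
```

View pics/s2.png

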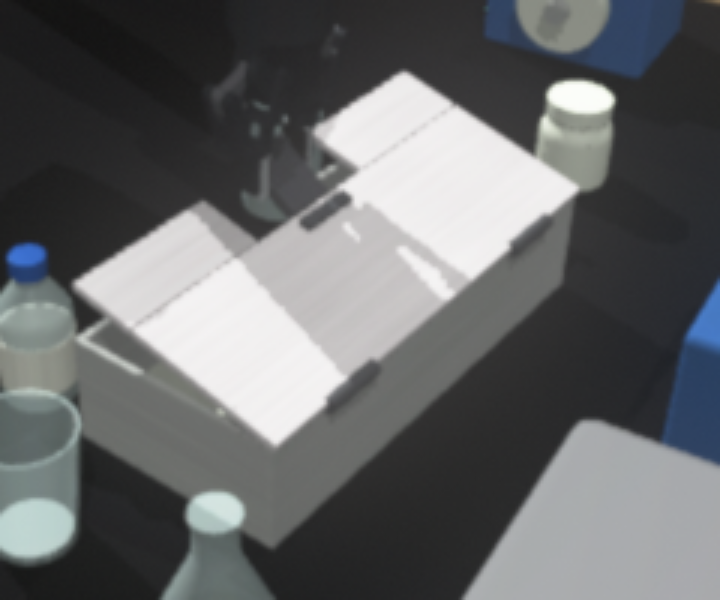

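The lid is unlatched and partly raised. The scene crop shows its front edge lifted clear of the box, with the near corner at (80,285). I'll continue the arc.

>>> {"op": "move_arm", "data": {"plan": [5, -0.7, 12.7, 0, 0, 0, 30, 6.8, -0.9, 12.2, 0, 0, 0, 30, 7.8, -1.1, 11.5, 0, 0, 0, 30, 8.8, -1.2, 10.8, 0, 0, 0, 30, 9.7, -1.3, 10, 0, 0, 0, 30, 10.5, -1.4, 9.1, 0, 0, 0, 30, 11.3, -1.5, 8.1, 0, 0, 0, 30, 0, 0, 0, 0, 0, 0, 30]}}

```text
time: 4.6
eef_pos: [0.5609, 0.0462, 0.2019]
tcp_rot: [0.067, 0.998, -0.001, -0.002]
contact_force: [-4.2, -4.3, -1.5]
opening: 0.461
finger_force: 43.1
```

>>> {"op": "move_arm", "data": {"plan": [12.2, -1.6, 6.7, 0, 0, 0, 30, 12.7, -1.7, 5.6, 0, 0, 0, 30, 13.2, -1.8, 4.5, 0, 0, 0, 30, 13.5, -1.8, 3.3, 0, 0, 0, 30, 13.7, -1.8, 2.1, 0, 0, 0, 30, 13.8, -1.9, 0.9, 0, 0, 0, 30, 13.8, -1.9, -0.3, 0, 0, 0, 30, 13.7, -1.9, -1.6, 0, 0, 0, 30, 0, 0, 0, 0, 0, 0, 30]}}

```text
time: 5.5
eef_pos: [0.6686, 0.0318, 0.2234]
tcp_rot: [0.067, 0.998, -0.001, -0.001]
contact_force: [-2.5, -3.8, -0.4]
opening: 0.461
finger_force: 44.1
```

Run:
```python
from h import *
import pickle
d=cam('scene');c=d['color'][60:300,180:500,::-1];cv2.imwrite('pics/s3.png',cv2.resize(c,None,fx=2.5,fy=2.5))
pickle.dump(d,open('s3.pkl','wb'))
b=(.5586,.0474,-.1335)
for a in (1.2,1.4,1.57,1.7):
  print(a,[((np.array(proj(d,box2w((.085-.172*np.cos(a),y,.085+.172*np.sin(a)),b)))-[180,60])*2.5).round(0) for y in (-.187,.187)])
```

```text
1.2 [array([256., 312.]), array([540., 133.])]
1.4 [array([293., 318.]), array([574., 134.])]
1.57 [array([328., 331.]), array([605., 141.])]
1.7 [array([355., 345.]), array([628., 150.])]
```

View pics/s3.png

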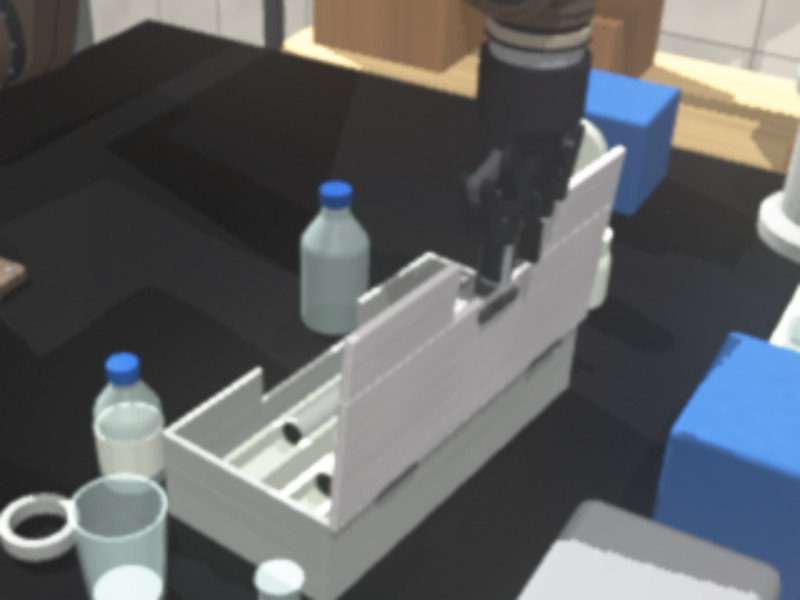

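The lid stands at about 1.67 rad: its corners at (348,340) and (622,148) match the prediction. The tubes are now visible in the troughs. I'll release, rise and look.

>>> {"op": "move_arm", "data": {"plan": [0, 0, 0, 0, 0, 0, 64, 0, 0, 0, 0, 0, 0, 64, 0, 0, 0, 0, 0, 0, 64, 0, 0, 30, 0, 0, 0, 64, 0, 0, 40, 0, 0, 0, 64, -10, 0, 30, 0, 0, 0, 64, -33, -33, 0, 0, 0, 0, 30, -33, -33, 0, 0, 0, 0, 0, -33, -33, 0, 0, 0, 0, 0, -33, -33, 0, 0, 0, 0, 0, 0, 0, 0, 0, 0, 0, 0, 0, 0, 0, 0, 0, 0, 0]}}

```text
time: 6.75
eef_pos: [0.5263, -0.0998, 0.3231]
tcp_rot: [0.068, 0.998, 0.0, 0.001]
contact_force: [-0.5, -0.2, 0.3]
opening: 0.0
finger_force: 0.0
```

Run:
```python
from h import *
import pickle
w=cam('wrist');t=cam('top')
pickle.dump((w,t),open('s4.pkl','wb'))
a=cv2.resize(w['color'],(640,400));c=cv2.resize(t['color'][120:250,215:425],(640,396))
cv2.imwrite('pics/s4.png',cv2.resize(np.vstack([w['color'],c])[:,:,::-1],None,fx=.75,fy=.75))
s=ctrl.get_state();print(s['eef_pos'],s['opening'],s['contact_force'])
b=(.5586,.0474,-.1335)
for p in [(-.045,.085,.048),(.02,.085,.048),(-.045,-.18,.037),(.02,-.18,.037)]:
    print(p,np.array(proj(w,box2w(p,b))).round(0)*.75,((np.array(proj(t,box2w(p,b)))-[215,120])*640/210*.75+[0,300]).round(0))
```

```text
[ 0.52707722 -0.09887794  0.32271648] -0.0024271522020930403 [ 0.02210647 -0.20565073  0.01043789]
(-0.045, 0.085, 0.048) [363.   104.25] [145. 489.]
(0.02, 0.085, 0.048) [357.75 137.25] [156. 423.]
(-0.045, -0.18, 0.037) [225.   104.25] [425. 530.]
(0.02, -0.18, 0.037) [225.75 136.5 ] [432. 463.]
```

View pics/s4.png

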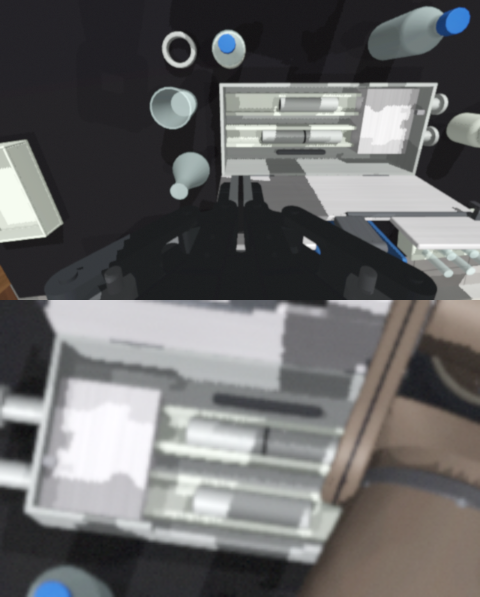

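The wrist view shows the long tube in the rear trough, with its band at (306,136), its rear end at (262,136) and the bore face at x≈358. The short tube is in the front trough. The top view confirms this, with the band at (265,440).

```bash
cat >> h.py <<'E'
def profile(w,b,x=.02,z=.048,ys=np.arange(-.16,.12,.001),dx=(-.003,0,.003)):
    g=cv2.cvtColor(w['color'],cv2.COLOR_RGB2GRAY)
    out=0
    for k in dx:
        P=np.array([proj(w,box2w((x+k,y,z),b)) for y in ys],np.float32)
        out=out+cv2.remap(g,P[:,0].copy(),P[:,1].copy(),cv2.INTER_LINEAR).ravel().astype(float)
    return ys,out/len(dx)
E
python3 - <<'E'
from h import *
import pickle
w,t=pickle.load(open('s4.pkl','rb'));b=(.5586,.0474,-.1335)
for n,d,z,dx in (('w48',w,.048,(-.003,0,.003)),('t48',t,.048,(-.003,0,.003)),('t.face56',t,.056,(-.006,0,.006)),('w.face56',w,.056,(-.006,0,.006))):
    y,p=profile(d,b,z=z,dx=dx);print(n,' '.join(f'{int(a*1000+ (0.5 if a>0 else -.5))}:{int(q)}' for a,q in zip(y[::2],p[::2])))
print(box2w((.02,-.15,.04),b))
E
```

```text
w48 -160:200 -158:202 -156:200 -154:207 -152:214 -150:222 -148:228 -146:224 -144:218 -142:218 -140:217 -138:216 -136:219 -134:223 -132:222 -130:223 -128:219 -126:219 -124:221 -122:221 -120:216 -118:209 -116:203 -114:184 -112:159 -110:125 -108:102 -106:165 -104:202 -102:207 -100:205 -98:199 -96:196 -94:194 -92:194 -90:193 -88:196 -86:195 -84:192 -82:175 -80:151 -78:139 -76:137 -74:139 -72:140 -70:138 -68:137 -66:136 -64:137 -62:137 -60:137 -58:138 -56:140 -54:138 -52:137 -50:138 -48:139 -46:138 -44:136 -42:134 -40:137 -38:137 -36:137 -34:136 -32:137 -30:137 -28:137 -26:133 -24:109 -22:59 -20:78 -18:127 -16:139 -14:147 -12:171 -10:191 -8:200 -6:201 -4:202 -2:203 0:202 2:202 4:201 6:202 8:203 10:203 12:201 14:201 16:203 18:203 20:203 22:205 24:204 26:203 28:203 30:211 32:219 34:219 36:219 38:219 40:220 42:219 44:220 46:220 48:219 50:219 52:212 54:195 56:184 58:171 60:145 62:129 64:127 66:127 68:125 70:119 72:117 74:120 76:121 78:123 80:124 82:124 84:123 86:125 88:172 90:221 92:231 94:232 96:232 98:231 100:230 102:232 104:231 106:231 108:231 110:233 112:234 114:239 116:242 118:241
t48 -1
[... 2592 characters left out ...]
:133 -60:133 -58:133 -56:133 -54:133 -52:132 -50:133 -48:133 -46:132 -44:131 -42:132 -40:133 -38:133 -36:132 -34:133 -32:133 -30:132 -28:125 -26:91 -24:57 -22:95 -20:128 -18:134 -16:145 -14:163 -12:177 -10:181 -8:182 -6:182 -4:182 -2:182 0:182 2:182 4:183 6:183 8:183 10:183 12:183 14:184 16:185 18:187 20:190 22:191 24:192 26:196 28:202 30:204 32:203 34:203 36:204 38:204 40:204 42:205 44:206 46:208 48:208 50:194 52:184 54:178 56:159 58:141 60:137 62:131 64:126 66:119 68:117 70:119 72:120 74:120 76:121 78:121 80:120 82:131 84:189 86:225 88:228 90:229 92:229 94:228 96:229 98:229 100:228 102:229 104:229 106:230 108:234 110:239 112:241 114:242 116:244 118:244
[ 0.55845647 -0.10392739  0.04      ]
```

The push distance is about 104.5 mm, with the tube's rear end at box y ≈ -106. I'll put the closed fingers behind it.

>>> {"op": "move_arm", "data": {"plan": [15, -3, -30, 0, 0, 0, 0, 16.5, -2, -40, 0, 0, 0, 0, 0, 0, -45, 0, 0, 0, 0, 0, 0, -45, 0, 0, 0, 0, 0, 0, -45, 0, 0, 0, 0, 0, 0, -35, 0, 0, 0, 0, 0, 0, -20, 0, 0, 0, 0, 0, 0, -15, 0, 0, 0, 0, 0, 0, -6, 0, 0, 0, 0, 0, 0, 0, 0, 0, 0, 0]}}

```text
time: 7.85
eef_pos: [0.5583, -0.104, 0.0408]
tcp_rot: [0.066, 0.998, 0.0, -0.0]
contact_force: [0.5, -0.9, -0.4]
opening: 0.001
finger_force: 0.0
```

>>> {"op": "move_arm", "data": {"plan": [1.3, 9.9, 0, 0, 0, 0, 0, 1.3, 9.9, 0, 0, 0, 0, 0, 1.3, 9.9, 0, 0, 0, 0, 0, 1.3, 9.9, 0, 0, 0, 0, 0, 1.3, 9.9, 0, 0, 0, 0, 0, 1.3, 9.9, 0, 0, 0, 0, 0, 1.3, 9.9, 0, 0, 0, 0, 0, 1.3, 9.9, 0, 0, 0, 0, 0, 1.3, 9.9, 0, 0, 0, 0, 0, 0, 0, 0, 0, 0, 0, 0]}}

```text
time: 8.85
eef_pos: [0.5699, -0.0136, 0.0413]
tcp_rot: [0.067, 0.998, 0.001, 0.0]
contact_force: [-0.7, 2.7, 3.4]
opening: -0.001
finger_force: 1.6
```

```bash
cat > m.py <<'E'
from h import *
import sys
b=(.5586,.0474,-.1335)
o=[]
for n in ('wrist','top'):
    d=cam(n);o.append(cv2.resize(d['color'],None,fx=.9,fy=.75) if 0 else d['color'])
    y,p=profile(d,b,z=.048,ys=np.arange(-.03,.095,.001));i=p[:].argsort()[:6];print(n,'dark y',(y[i]*1000).round(),p[i].round())
    print(' '.join(str(int(q)) for q in p[::2]))
    print('px band exp',proj(d,box2w((.02,.085,.048),b)))
cv2.imwrite('pics/'+sys.argv[1],cv2.resize(np.vstack([o[0][:300],o[1][80:300]])[:,:,::-1],None,fx=1.1,fy=1.1))
print(ctrl.get_state()['eef_pos'],ctrl.get_state()['contact_force'])
E
python3 m.py s5.png
```

```text
wrist dark y [33. 32. 34. 86. 85. 87.] [37. 39. 49. 95. 95. 95.]
118 126 123 127 127 126 123 125 126 126 124 127 127 126 128 151 181 181 182 182 183 182 181 184 184 182 184 184 184 183 179 39 48 200 202 202 202 203 203 203 203 203 203 203 203 201 195 194 192 185 182 181 182 182 182 170 107 96 95 98 106 108 217
px band exp (np.float64(593.1719875365775), np.float64(255.18169058299168))
top dark y [ 2.  1.  3.  0.  4. -1.] [51. 51. 51. 52. 52. 53.]
78 78 77 77 76 77 77 76 74 72 68 66 62 57 55 52 50 52 61 73 87 94 92 83 70 73 88 95 101 131 166 167 143 155 196 216 220 220 220 220 220 221 221 221 221 221 219 214 210 207 205 203 203 203 203 201 191 173 175 210 231 237 238
px band exp (np.float64(283.2938229988074), np.float64(173.6590289588917))
[ 0.56982169 -0.01427033  0.04130509] [0.76022223 2.28333617 3.37080401]
```

View pics/s5.png

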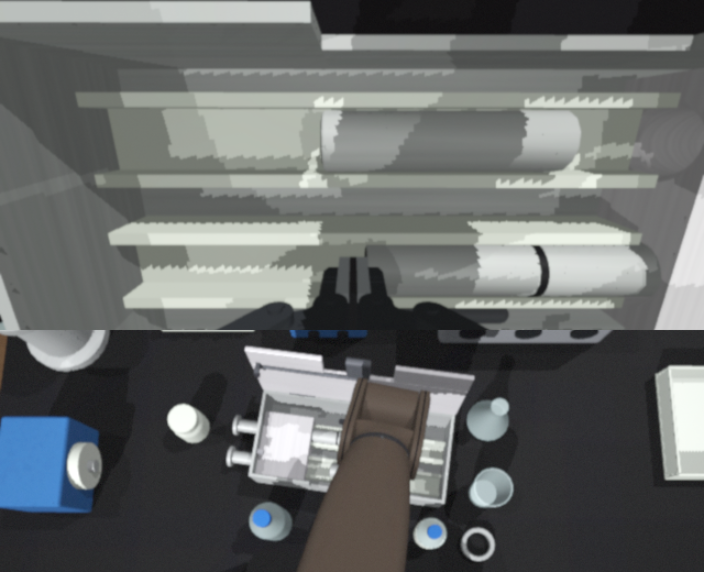

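The fingers are in contact. The wrist view shows the band at (540,270), which is box y ≈ 33 mm, so about 51 mm remain. I'll push 44 mm and measure again.

>>> {"op": "move_arm", "data": {"plan": [0.9, 7, 0, 0, 0, 0, 0, 1, 7, 0, 0, 0, 0, 0, 0.9, 7, 0, 0, 0, 0, 0, 1, 7, 0, 0, 0, 0, 0, 0.9, 7, 0, 0, 0, 0, 0, 0.8, 5, 0, 0, 0, 0, 0, 0.4, 3, 0, 0, 0, 0, 0, 0, 0, 0, 0, 0, 0, 0]}}

```text
time: 9.75
eef_pos: [0.5757, 0.0283, 0.0413]
tcp_rot: [0.067, 0.998, 0.0, 0.0]
contact_force: [-0.1, -0.7, 5.2]
opening: 0.002
finger_force: 3.7
```

```bash
cat > m.py <<'E'
from h import *
b=(.5586,.0474,-.1335)
d=cam('wrist')
for z,dx in ((.048,(-.003,0,.003)),(.056,(-.02,.02)),(.056,(-.004,0,.004))):
    y,p=profile(d,b,z=z,ys=np.arange(.06,.1,.001),dx=dx);print(z,' '.join(f'{round(a*1000)}:{int(q)}' for a,q in zip(y,p)))
print(proj(d,box2w((.02,.085,.056),b)),ctrl.get_state()['eef_pos'],ctrl.get_state()['contact_force'],ctrl.get_state()['time'])
cv2.imwrite('pics/m.png',cv2.resize(d['color'][180:330,440:640,::-1],None,fx=4,fy=4))
E
python3 m.py
```

```text
0.048 60:186 61:185 62:181 63:180 64:180 65:179 66:179 67:174 68:172 69:169 70:168 71:168 72:159 73:87 74:32 75:29 76:36 77:115 78:167 79:168 80:158 81:138 82:97 83:88 84:88 85:88 86:89 87:91 88:96 89:99 90:125 91:198 92:212 93:213 94:216 95:214 96:213 97:213 98:214 99:209 100:210
0.056 60:145 61:142 62:112 63:75 64:68 65:74 66:109 67:122 68:101 69:96 70:96 71:95 72:97 73:96 74:90 75:89 76:95 77:98 78:97 79:95 80:96 81:97 82:98 83:98 84:145 85:205 86:209 87:209 88:206 89:204 90:206 91:208 92:206 93:205 94:205 95:206 96:208 97:208 98:207 99:205 100:205
0.056 60:142 61:141 62:139 63:135 64:132 65:131 66:130 67:112 68:63 69:47 70:49 71:73 72:125 73:132 74:127 75:117 76:96 77:87 78:87 79:88 80:87 81:88 82:90 83:93 84:141 85:199 86:205 87:205 88:203 89:201 90:202 91:205 92:202 93:202 94:202 95:202 96:204 97:204 98:204 99:201 100:201
(np.float64(523.5842529935451), np.float64(262.643585849)) [0.57570227 0.02826002 0.04129919] [ 0.26845662 -0.12657711  4.9774846 ] 9.8
```

View pics/m.png

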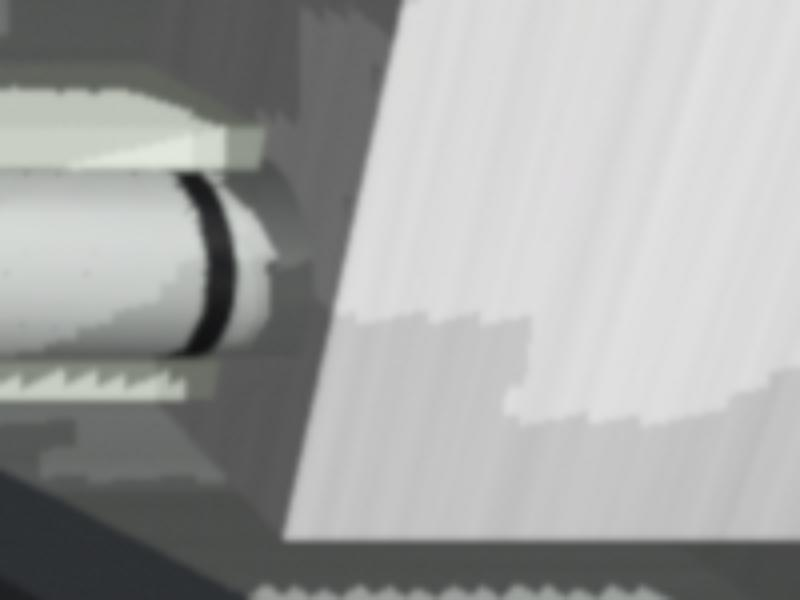

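The crop shows the band at (215,270), the bright part of the tube ending at (268,270), and the block's top edge at (335,290). I need to check whether the bright end is the bore rim or just a shadow edge.

Run:
```python
from h import *
b=(.5586,.0474,-.1335)
d=cam('wrist')
for p in [(.02,.0842,.0495),(.02,.081,.0495),(.02,.0842,.056),(.0045,.0842,.034),(.005,.0842,.037),(.02+.011,.0842,.045),(.02-.011,.0842,.045),(-.002,.0842,.037)]:
    u=np.array(proj(d,box2w(p,b)));print(p,((u-[440,180])*4).round())
g=cv2.cvtColor(d['color'],cv2.COLOR_RGB2GRAY)
for r in (233,238,243,248,253,258): print(r,g[r,485:530].tolist())
print(d['T'][:3,3])
```

```text
(0.02, 0.0842, 0.0495) [294. 305.]
(0.02, 0.081, 0.0495) [270. 305.]
(0.02, 0.0842, 0.056) [328. 330.]
(0.0045, 0.0842, 0.034) [244. 151.]
(0.005, 0.0842, 0.037) [256. 163.]
(0.031, 0.0842, 0.045) [258. 361.]
(0.009000000000000001, 0.0842, 0.045) [288. 213.]
(-0.002, 0.0842, 0.037) [266. 114.]
233 [207, 207, 205, 189, 134, 66, 43, 41, 42, 42, 69, 138, 190, 204, 205, 201, 197, 187, 162, 122, 100, 97, 96, 97, 97, 97, 97, 97, 97, 97, 100, 104, 104, 105, 105, 104, 105, 105, 106, 106, 105, 101, 106, 142, 194]
238 [212, 212, 212, 210, 194, 136, 70, 51, 50, 50, 50, 54, 103, 169, 200, 206, 204, 202, 201, 200, 187, 148, 113, 105, 104, 104, 103, 104, 104, 104, 104, 103, 104, 104, 105, 106, 106, 106, 107, 106, 106, 111, 152, 201, 216]
243 [210, 209, 209, 208, 205, 189, 131, 63, 43, 42, 41, 42, 48, 116, 184, 205, 206, 201, 197, 194, 192, 187, 181, 167, 135, 116, 112, 112, 112, 112, 112, 110, 109, 107, 106, 107, 106, 107, 106, 106, 111, 154, 202, 216, 219]
248 [187, 187, 187, 187, 182, 161, 114, 62, 40, 37, 36, 35, 39, 70, 131, 174, 185, 186, 184, 176, 171, 158, 121, 95, 94, 92, 90, 91, 91, 91, 90, 90, 92, 99, 105, 107, 107, 106, 106, 117, 162, 205, 217, 220, 221]
253 [177, 177, 177, 177, 173, 150, 94, 43, 33, 32, 33, 33, 38, 89, 149, 172, 178, 178, 176, 167, 163, 154, 120, 95, 90, 91, 92, 91, 92, 91, 91, 92, 92, 95, 102, 107, 107, 106, 120, 166, 207, 217, 219, 221, 221]
258 [160, 160, 160, 157, 142, 97, 47, 26, 24, 25, 25, 28, 73, 129, 154, 160, 161, 160, 157, 149, 144, 136, 110, 90, 86, 85, 87, 86, 86, 87, 86, 87, 87, 89, 88, 89, 90, 110, 162, 200, 209, 205, 203, 206, 216]
[0.5043352  0.03785648 0.18400502]
```

The trough wall ends at (258,168), as predicted for a face at 84.2 mm, so the bright end is only a shadow edge. About 9.2 mm remain. I'll push 8.5 mm and re-measure.

>>> {"op": "move_arm", "data": {"plan": [0.5, 4, 0, 0, 0, 0, 0, 0.4, 3, 0, 0, 0, 0, 0, 0.2, 1.5, 0, 0, 0, 0, 0, 0, 0, 0, 0, 0, 0, 0, 0, 0, 0, 0, 0, 0, 0]}}

```text
time: 10.35
eef_pos: [0.5767, 0.0357, 0.0413]
tcp_rot: [0.067, 0.998, -0.0, 0.0]
contact_force: [-0.1, -2.6, 5.5]
opening: 0.004
finger_force: 4.5
```

```bash
python3 m.py
```

```text
0.048 60:185 61:183 62:179 63:179 64:179 65:178 66:177 67:174 68:170 69:167 70:166 71:166 72:166 73:166 74:166 75:167 76:167 77:166 78:167 79:164 80:124 81:39 82:17 83:13 84:31 85:80 86:87 87:92 88:97 89:101 90:167 91:208 92:212 93:214 94:214 95:213 96:211 97:213 98:211 99:209 100:209
0.056 60:144 61:144 62:144 63:144 64:144 65:143 66:142 67:142 68:124 69:95 70:73 71:60 72:60 73:69 74:88 75:88 76:91 77:96 78:96 79:92 80:87 81:88 82:88 83:88 84:136 85:199 86:208 87:208 88:205 89:203 90:205 91:208 92:205 93:205 94:204 95:206 96:207 97:207 98:206 99:204 100:204
0.056 60:143 61:140 62:140 63:137 64:134 65:133 66:133 67:134 68:134 69:134 70:133 71:131 72:127 73:124 74:118 75:78 76:41 77:37 78:42 79:69 80:86 81:87 82:89 83:93 84:143 85:200 86:205 87:205 88:202 89:200 90:202 91:204 92:202 93:201 94:201 95:202 96:203 97:204 98:203 99:201 100:200
(np.float64(508.67435472666386), np.float64(262.70295241752603)) [0.57672033 0.03576676 0.04131124] [ 0.11602873 -1.77866786  5.07054261] 10.4
```

View pics/m.png

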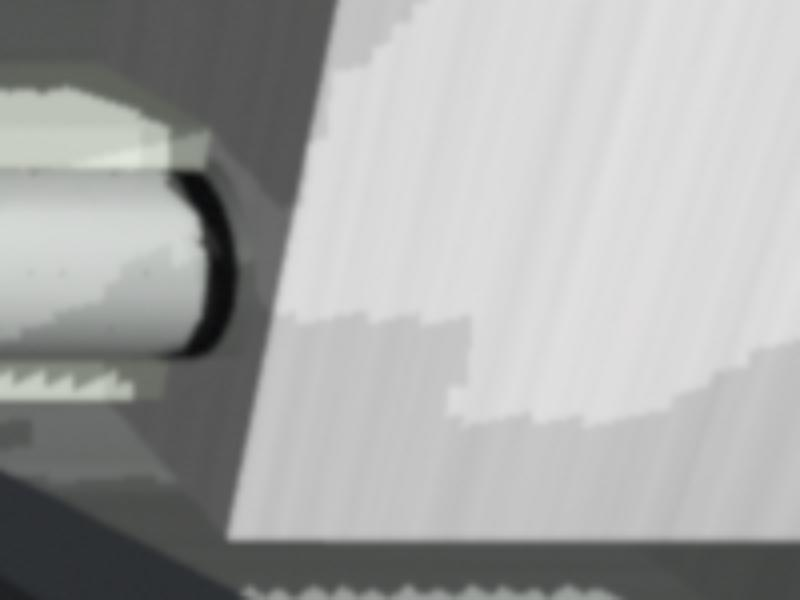

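The band now spans 80.2–84.6 mm with the face at 84.2, so about 2 mm remain. I'll push that, back off, rise and check.

>>> {"op": "move_arm", "data": {"plan": [0.1, 1, 0, 0, 0, 0, 0, 0.1, 1, 0, 0, 0, 0, 0, 0, 0, 0, 0, 0, 0, 0, 0, 0, 0, 0, 0, 0, 0, -1.3, -10, 0, 0, 0, 0, 0, -1.3, -10, 0, 0, 0, 0, 0, 0, 0, 10, 0, 0, 0, 0, 0, 0, 30, 0, 0, 0, 0, 0, 0, 0, 0, 0, 0, 0]}}

```text
time: 11.3
eef_pos: [0.5768, 0.0176, 0.0851]
tcp_rot: [0.067, 0.998, -0.0, 0.004]
contact_force: [0.1, -0.5, 1.2]
opening: -0.0
finger_force: 0.0
```

```bash
python3 m.py
```

```text
0.048 60:185 61:183 62:179 63:179 64:176 65:177 66:177 67:174 68:170 69:168 70:165 71:166 72:165 73:165 74:166 75:166 76:166 77:166 78:166 79:163 80:154 81:129 82:77 83:25 84:13 85:14 86:44 87:84 88:97 89:138 90:198 91:209 92:211 93:211 94:209 95:209 96:211 97:211 98:209 99:208 100:207
0.056 60:154 61:153 62:151 63:151 64:153 65:150 66:145 67:145 68:144 69:131 70:114 71:108 72:102 73:91 74:72 75:79 76:90 77:95 78:97 79:96 80:95 81:96 82:97 83:100 84:151 85:200 86:208 87:208 88:206 89:204 90:206 91:208 92:206 93:205 94:206 95:206 96:207 97:208 98:207 99:205 100:205
0.056 60:144 61:145 62:145 63:143 64:140 65:139 66:139 67:139 68:139 69:139 70:139 71:138 72:136 73:135 74:133 75:122 76:105 77:65 78:25 79:20 80:30 81:57 82:84 83:96 84:145 85:197 86:205 87:205 88:203 89:201 90:202 91:204 92:202 93:202 94:202 95:202 96:203 97:204 98:203 99:202 100:201
(np.float64(494.5883138396879), np.float64(224.42353936050822)) [0.57572392 0.01776921 0.08342915] [ 0.29882039 -0.73334114 -0.37331773] 11.35
```

The band is centred at 84.0 mm against the face at 84.2. I'll rise clear and do a last check.

>>> {"op": "move_arm", "data": {"plan": [0, 0, 40, 0, 0, 0, 0, 0, 0, 45, 0, 0, 0, 0, 0, 0, 45, 0, 0, 0, 0, 0, 0, 45, 0, 0, 0, 0, -20, -30, 0, 0, 0, 0, 0, -20, -30, 0, 0, 0, 0, 0, 0, 0, 0, 0, 0, 0, 0, 0, 0, 0, 0, 0, 0, 0]}}

```text
time: 12.15
eef_pos: [0.5336, -0.0421, 0.2551]
tcp_rot: [0.068, 0.998, 0.0, -0.001]
contact_force: [0.9, 0.1, 0.5]
opening: 0.002
finger_force: 0.0
```

```bash
python3 m.py
python3 - <<'E'
from h import *
w=cam('wrist');s=cam('scene');cv2.imwrite('pics/fin.png',cv2.resize(np.vstack([w['color'][:260],s['color'][60:300]])[:,:,::-1],None,fx=1.15,fy=1.15))
E
```

```text
0.048 60:210 61:209 62:206 63:205 64:203 65:202 66:200 67:198 68:196 69:194 70:193 71:192 72:191 73:191 74:192 75:192 76:192 77:192 78:191 79:187 80:177 81:154 82:112 83:65 84:38 85:47 86:84 87:136 88:185 89:218 90:232 91:236 92:237 93:237 94:237 95:236 96:235 97:235 98:234 99:234 100:235
0.056 60:187 61:187 62:187 63:187 64:187 65:187 66:186 67:182 68:179 69:174 70:164 71:149 72:137 73:132 74:124 75:115 76:108 77:108 78:113 79:115 80:116 81:117 82:123 83:151 84:192 85:221 86:233 87:235 88:235 89:234 90:234 91:235 92:235 93:235 94:234 95:235 96:236 97:236 98:236 99:234 100:234
0.056 60:180 61:179 62:178 63:177 64:175 65:174 66:173 67:173 68:173 69:173 70:173 71:172 72:172 73:171 74:170 75:167 76:156 77:133 78:96 79:56 80:39 81:52 82:89 83:139 84:185 85:216 86:229 87:232 88:232 89:232 90:231 91:232 92:231 93:230 94:229 95:230 96:231 97:232 98:231 99:230 100:229
(np.float64(462.34171111422427), np.float64(199.2123395353273)) [ 0.53391654 -0.04164791  0.25521353] [ 1.27992048 -0.2117303  -0.6012651 ] 12.2
```

View pics/fin.png

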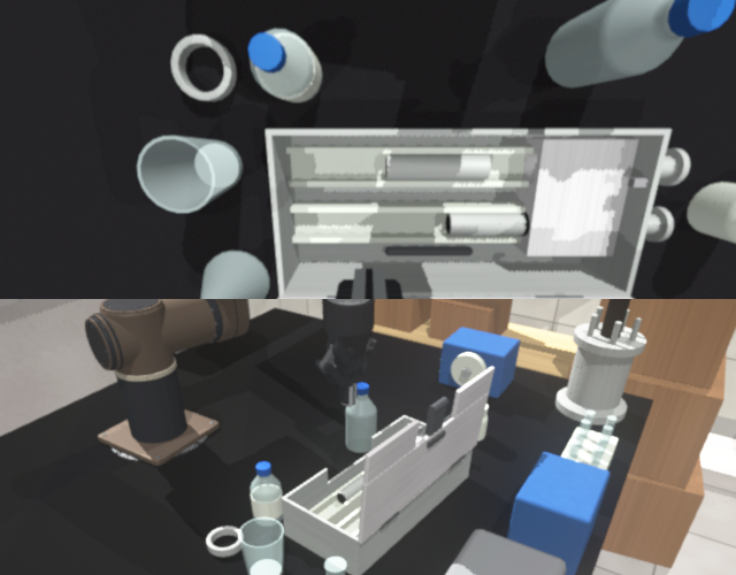

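The final view shows the band at the bore face (528,223), the short tube undisturbed in the front trough, the lid standing open and the gripper clear. I'm handing the job in.

```bash
python3 -c "
from plant import order
print(order.sign_off())"
```

```text
the job is handed in; nothing more can be done
None
```

The job is handed in: the lid is unlatched and standing open at about 1.67 rad, the long tube is in the rear bore with its band within about 1 mm of the block face by camera measurement, and the short tube looks unmoved; sign-off gave no pass or fail.

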